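Push the amplifier module down the test-dock lane onto its sprung contact plate

ROBOT

A 6-joint arm with a two-finger parallel gripper is mounted at the origin on the work surface. World frame = base frame: x ahead of the robot, y to its left, z up, the work surface at z = 0. Lengths are in m, angles in degrees, forces in N, time in s.
With the tool pointing down it reaches from about 0.375 to 0.9 m from the base axis. Payload 3.1 kg.
Tool frame: the origin (TCP) lies between the finger pads; the fingertips stand 22 mm ahead of it and the grasp point (between the pads) lies 3 mm ahead of it; z points along the fingers, y is the line along which they close (so a half turn about z gives the same grasp; the last joint's range is limited). The gripper opens to 87 mm and grips with 3 to 60 N. Pads are 19 mm wide; open, the fingers measure 117 mm over their backs; the gripper's body (75 mm by 190 mm) begins 51 mm behind the grasp point.
Start: joints at [56.58, 30.224, 82.088, -0, 67.689, -10.227], TCP at [0.246, 0.574, 0.245] pointing down, gripper open.
Joint ranges: [-176.69, 176.69], [-43.24, 126.21], [12.49, 139.97], [-82, 262], [0, 151.66], [-163.58, 163.58]. Speed limits (degrees/s): [159.86, 159.86, 180, 180, 180, 180].

INTERFACE

Orientations are given as a 3x3 rotation matrix whose columns are the frame's x, y, z axes.
In Python, from rig import bot, capture, search_frame, outline_of, spot_point gives the robot as it stands.
- The arm moves only by the tool jog_arm, never from a script. Its argument "rows" is text: rows parted by semicolons, each of 7 numbers parted by spaces: the opening, from 0 (shut) to 1 (fully open), then the shift along the tool's x, y, z as a fraction of full scale, then the turn, a rotation vector about the tool's x, y, z as a fraction of full scale. A call has 1 to 20 rows; each row is the pose to reach, as a shift and turn from the pose commanded when the call began, along the tool's axes at that moment; what a row does not reach only later rows make up. Full scale, the value 1, is 0.5 m for a shift and pi/4 rad for a turn. A row lasts 1/12 s, in which the tool goes at most 41.7 mm and 7.16 degrees, less where a joint would pass 70% of its speed; a pose out of reach is approached as far as the arm can. A call with a number of a shift or a turn outside -1 to 1 is refused whole. A call with a gripper value outside its range is refused whole. The fingers move at their own pace and stop on an object; the grip force is fixed at half the most. Time passes only in rows, so rows that repeat a pose let the fingers close. It gives the time, the measured TCP pose, the force, the opening and the grip force at its end, in the units of the state.
- bot.read_state(): the state, without advancing time (a new reading comes with each control period).
- capture(name): name is "scene" or "top" or "wrist"; returns a dict with "pixels" (480x640x3 uint8, red, green, blue), "fx", "fy", "cx", "cy" (pixels), "distortion" ([k1, k2, p1, p2, k3] as OpenCV has them; the pictures are not rectified), "R" (3x3) and "t" (3): a world point X has camera coordinates R X + t; the wrist camera has in their place "mount" (4x4, takes a point from camera to tool coordinates, whose origin is the TCP and whose axes are the flange's). Camera axes: x right, y down, z forward; pixel columns grow to the right and rows downward; lengths in m; the calibration is good to about 2 mm. A picture is of the moment at which its call begins: read the wrist's pose just before it. There is no depth.
- bot.hand_in(): hands the job in; it is judged then, once.
Trained networks look in a picture, given as the dict that the camera call returned (one of the last four; its "shot" number tells which), for a name from the list of things; names that differ only in an ending like _2 or _b are one class to them, and where a whole thing is asked for, a point or a joint stands for the part that bears it (a point fixed in the world has none). Each returns a list of dicts, best first, with "conf" (0 to 1); they miss things now and then, are a little off and sometimes report something else, mostly with a low value. They report only what shows in the picture. A call takes as long as a camera call. They do not tell look-alikes from the thing itself.
- search_frame(label, picture): "point" ([x, y, z] in m, in world coordinates, good to about 4 mm: the middle of the surface that is visible of it).
- outline_of(label, picture): "region" (480x640 bool, what is visible of it).
- spot_point(label, picture): "point" ([x, y, z] in m, in world coordinates, good to about 4 mm: a listed point, or the origin of a listed thing).
The state is a dict: "time_s": time; "joint_positions": joint angles; "qvel": joint speeds; "tau": joint torques, N m; "position": TCP position; "tcp_rot": TCP orientation; "force": force on the tool from outside, world axes, zero at the start; "moment": the same for the moment, N m; "opening": opening from 0.0 (shut) to 1.0 (fully open); "grasp_force": force on a finger pad.
Only numpy, scipy, OpenCV 4.12 (cv2) and the standard library are available. Lean on these libraries where they do the work, as an engineer would, in place of code of your own. Each camera call takes 0.05 s, during which the arm holds its last target. There are 200 camera calls.

TASK

Push the black finned module with the fingertips down the lane between the two low guide rails of the test dock, without the module or the robot touching either rail (they have just been glued down), until its nose has pressed the white sprung contact plate at the far end in by at least half its travel. Finish while still holding it pressed there. Only push it along the dock plate, never pick it up or tip it, and leave everything else on the bench where it stands.

Things in the scene. Friction and masses are not known exactly. Their poses are not given: they have to be found in the camera images.
- module: the black module, a rectangular box with shallow fins on top, 100 mm long (x), 64 mm wide (y), 45 mm high, 0.3 to 0.65 kg, flat sides; origin at the centre of its underside, z up. It stands loose on the dock plate before the lane, up to 30 mm to either side of its centre line and turned up to 20 degrees from it; both ends are alike and the +x end goes in first
- dock: fixed test dock: a grey plate 420 x 200 x 6 mm on the bench. Origin at bench height, on the lane's centre line, in the plane of the lane's mouth; x points down the lane (away from the robot), y to its left, z up. The plate spans x -230 to +190, y -100 to +100 mm; the module slides on its top, z = 6 mm. A fixed block at the far end (x 140 to 174, 120 mm wide, top z = 52 mm) carries the contact plate
- rail_left: the left dark steel guide rail, fixed on the dock: 130 mm long, 12 mm wide, 14 mm high (top at 20 mm over the bench), from dock x = 0 to 130 mm; its inner face is at dock y = +42 mm. Origin at the near end of its underside, at dock y = +48 mm. Must not be touched
- rail_right: the right dark steel guide rail, alike, inner face at dock y = -42 mm, origin at dock y = -48 mm. The lane between the rails is 84 mm wide, which leaves 10 mm on each side of a centred module. Must not be touched
- plunger (a joint): how far the white sprung contact plate is pressed in, m: 0 out, 0.014 fully in (a firm stop). It needs about 2 N to start and 6 N to be fully in, and springs back when let go
- plunger_face (a point): centre of the near face of the white contact plate (50 mm wide, 24 mm high), on the lane's centre line, 22 mm over the bench, at dock x = 118 mm when out; it moves down the lane with the plate
- screw_jar: small jar, 36 mm across, 50 mm high, standing beside the rails on the bench, about 135 mm to one side of the lane; origin at the centre of its underside. Leave alone
- solder_reel: grey reel, 48 mm across, 40 mm high, standing beside the rails on the bench on the other side, about 135 mm from the lane; origin at the centre of its underside. Leave alone
- screwdriver: screwdriver lying on the bench along the left edge of the dock plate, about 170 mm left of the lane's line; under 35 mm high. Leave alone
- multimeter: hand-held meter 150 x 78 x 34 mm lying on the bench to the right. Leave alone
- mug: white mug 80 mm across, 90 mm high, on the bench to the left. Leave alone
- parts_tray: blue tray 110 x 80 x 28 mm on the bench to the right. Leave alone
- esd_brush: brush lying on the bench to the left. Leave alone
Things that resemble listed ones, but are neither listed nor needed, are in the scene too. What is shaped like the module but red or turquoise is not meant.

How it is judged (in metres and radians):
On the way:
1. the module has its nose well between the rails (20 mm or more), the contact plate not yet pressed (x of module in the frame of dock above -0.03 m and value of joint plunger below 0.002 m and y of module in the frame of dock between -0.012 and 0.012 m and angle between the x axis of module and the x axis of dock, either way round below 0.15 rad), for 0.1 s.
At the end, for the whole second after the job is handed in: The module stands flat in the lane (within 12 mm of the centre line, 8 degrees of its direction), its nose keeps the contact plate pressed in by more than 6 of its 14 mm, at rest, with the fingers still pushing it (value of joint plunger above 0.006 m and contact force between module and plunger above 1 N and contact force between the fingers and module above 0.5 N and z of module in the frame of dock below 0.01 m and angle between module's own z axis and vertical below 0.08 rad and linear speed of module below 0.01 m/s and y of module in the frame of dock between -0.012 and 0.012 m and angle between the x axis of module and the x axis of dock, either way round below 0.15 rad); the arm keeps its last pose, push and grip.
It fails at once if a guide rail is touched by the module, the robot or anything else (contact force between any of rail_left, rail_right and anything else above 0.3 N).
It fails at once if the module is lifted off the plate (10 mm), falls off it or is tipped (15 degrees) (z of module in the frame of dock above 0.016 m or z of module in the frame of dock below 0 m or angle between module's own z axis and vertical above 0.26 rad).
It fails at once if the robot presses the contact plate itself (contact force between the arm and plunger above 0.5 N).
It fails at once if the fingers press the contact plate themselves (contact force between the fingers and plunger above 0.5 N).
It fails at once if something else on the bench is moved by more than 15 mm (distance of any of screw_jar, solder_reel, screwdriver, multimeter, mug, parts_tray, esd_brush from where it was at the start of the episode above 0.015 m).
It also fails if it takes over 64 s, if anything falls off the work surface, if the arm or the gripper's body presses on something with over 40 N, if the wrist force passes 120 N, or if a joint passes its speed limit or range.

## Working session

There is one attempt and no reset: what is moved stays moved. The work goes in short steps, Python scripts to look and compute and a tool call to move; the robot and the scene stay as the last step left them, time stands still between calls to the robot, and variables do not carry over. Pictures are saved under pics/ and viewed, at most 10 in all, crops included, and the job is handed in when it is done.

Besides the shell and the picture viewer there is one more tool, called after "Request:" as name(argument=value, ...) on one line, values as JSON. jog_arm: Moves the arm, as the interface text tells. Its arguments: {"type":"object","properties":{"rows":{"type":"string"}},"required":["rows"]}

```bash
mkdir -p pics; ls; python3 - <<'E'
from rig import bot, capture, search_frame, outline_of, spot_point
import cv2,numpy as np
s=bot.read_state();print(s['position'],s['tcp_rot'],s['time_s'],s['opening'])
a=capture("scene");b=capture("top")
for n,p in (("scene",a),("top",b)):
    cv2.imwrite(f"pics/{n}0.png",p["pixels"][:,:,::-1])
    for l in ("module","dock","rail_left","rail_right","plunger_face"):
        for r in spot_point(l,p)[:3]: print(n,l,np.round(r["point"],3),round(r["conf"],2))
    for r in search_frame("module",p)[:4]: print(n,"search",np.round(r["point"],3),round(r["conf"],2))
E
```

```text
pics
[0.2457406  0.57392219 0.24357551] [[-9.19187402e-01  3.93818670e-01 -1.17301391e-03]
 [ 3.93820252e-01  9.19185667e-01 -1.82160464e-03]
 [ 3.60835657e-04 -2.13635267e-03 -9.99997653e-01]] 0.0 1.001034198283419
scene module [ 0.399  0.256 -0.003] 0.78
scene module [ 0.503 -0.01   0.012] 0.74
scene module [ 0.441 -0.271 -0.002] 0.67
scene dock [ 0.622 -0.035 -0.002] 0.83
scene dock [ 0.565 -0.432 -0.004] 0.71
scene rail_left [0.627 0.013 0.003] 0.67
scene rail_right [ 0.603 -0.08   0.005] 0.54
scene plunger_face [ 0.706  0.088 -0.001] 0.45
scene search [0.423 0.254 0.035] 0.92
scene search [ 0.476 -0.268  0.04 ] 0.87
scene search [ 0.534 -0.012  0.051] 0.65
top module [ 0.502 -0.008  0.007] 0.92
top module [ 0.446 -0.274 -0.001] 0.89
top module [ 0.398  0.262 -0.004] 0.58
top dock [ 0.617 -0.033  0.002] 0.88
top dock [ 0.658 -0.182  0.001] 0.45
top rail_left [0.707 0.086 0.001] 0.68
top rail_right [ 0.605 -0.079  0.008] 0.76
top rail_right [ 0.71   0.082 -0.001] 0.27
top plunger_face [ 0.731 -0.066  0.021] 0.65
top search [ 0.446 -0.27   0.046] 0.86
top search [0.399 0.263 0.04 ] 0.64
top search [ 0.501 -0.003  0.05 ] 0.58
```

View pics/top0.png

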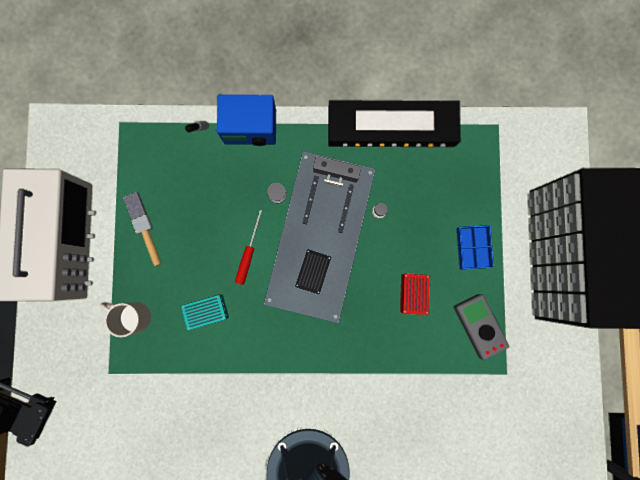

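View pics/scene0.png

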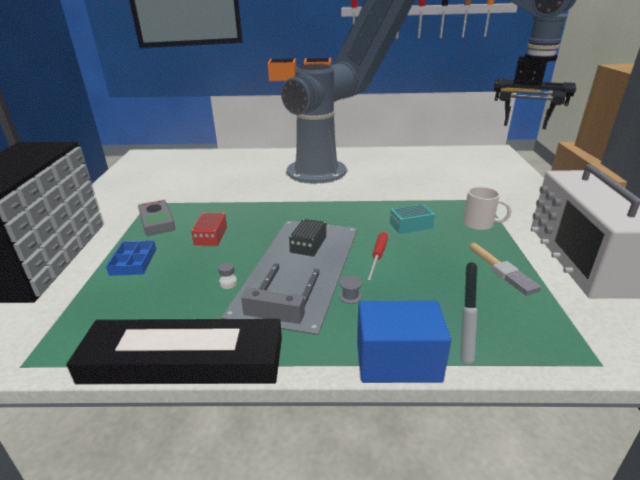

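The scene shows three module-like boxes in the top view: black at (313,271) on the grey plate, red at (415,294), and turquoise at (205,312). The black one is the one I want. The dock runs from about (300,312) up to its block at (338,165), with the rails at (310,200) and (347,210). Next I'll measure the dock and module poses.

```bash
cat > h.py <<'E'
from rig import bot, capture, search_frame, outline_of, spot_point
import cv2,numpy as np
def cam(p):
    K=np.array([[p["fx"],0,p["cx"]],[0,p["fy"],p["cy"]],[0,0,1.]])
    return K,np.array(p["distortion"],float)
def wristRt(p,s):
    T=np.eye(4);T[:3,:3]=s["tcp_rot"];T[:3,3]=s["position"]
    M=np.linalg.inv(T@np.array(p["mount"]));return M[:3,:3],M[:3,3]
def Rt(p,s=None): return wristRt(p,s) if "mount" in p else (np.array(p["R"]),np.array(p["t"]))
def ray2z(p,uv,z,s=None):
    K,d=cam(p);R,t=Rt(p,s)
    n=cv2.undistortPoints(np.float64(uv).reshape(-1,1,2),K,d)[:,0]
    D=np.c_[n,np.ones(len(n))]@R; C=-R.T@t
    return (C+D*((z-C[2])/D[:,2])[:,None])[:,:2]
def proj(p,X,s=None):
    K,d=cam(p);R,t=Rt(p,s)
    return cv2.projectPoints(np.float64(X).reshape(-1,1,3),cv2.Rodrigues(R)[0],t,K,d)[0][:,0]
def rect(p,mask,z,s=None):
    c=max(cv2.findContours(mask.astype(np.uint8),cv2.RETR_EXTERNAL,cv2.CHAIN_APPROX_NONE)[0],key=cv2.contourArea)
    W=ray2z(p,c[:,0],z,s); (c0,(w,h),a)=cv2.minAreaRect(np.float32(W*1000))
    if w<h: w,h,a=h,w,a+90
    a=(a+90)%180-90
    return np.round(c0,1),round(w,1),round(h,1),round(a,2)
E
python3 - <<'E'
from h import *
p=capture("top")
for l,z in (("module",.051),("dock",.006),("rail_left",.02),("rail_right",.02)):
    for r in outline_of(l,p)[:3]:
        m=r["region"];print(l,round(r["conf"],2),np.argwhere(m).mean(0)[::-1].round(),rect(p,m,z))
# plate corners by hand-picked neighbourhood
g=cv2.cornerSubPix(cv2.cvtColor(p["pixels"],cv2.COLOR_RGB2GRAY),np.float32([[304,153],[374,171],[339,322],[265,303]]),(5,5),(-1,-1),(3,30,.01))
W=ray2z(p,g,.006);print(g,W*1000)
cv2.imwrite("pics/crop.png",cv2.resize(p["pixels"][140:335,250:390,::-1],None,fx=3,fy=3,interpolation=cv2.INTER_CUBIC))
E
```

```text
module 0.74 [414. 294.] (array([ 444.5, -265.5]), 99.6, 70.2, -1.11)
module 0.7 [313. 272.] (array([499.6, -11.6]), 100.1, 63.7, -18.06)
module 0.58 [205. 312.] (array([398., 257.]), 104.4, 64.8, -74.17)
dock 0.77 [320. 234.] (array([596. , -29.3]), 419.7, 202.9, -14.17)
rail_left 0.52 [310. 199.] (array([688.5,  -3.2]), 128.6, 13.4, -13.6)
rail_right 0.64 [346. 206.] (array([667. , -95.5]), 125.9, 14.6, -13.98)
[[304.65756 156.70267]
 [370.9873  172.3176 ]
 [339.      322.     ]
 [267.83545 300.05185]] [[ 806.41584588   11.7676738 ]
 [ 764.99300253 -165.45558828]
 [ 369.85852927  -79.93151116]
 [ 425.54893254  105.04423245]]
```

View pics/crop.png

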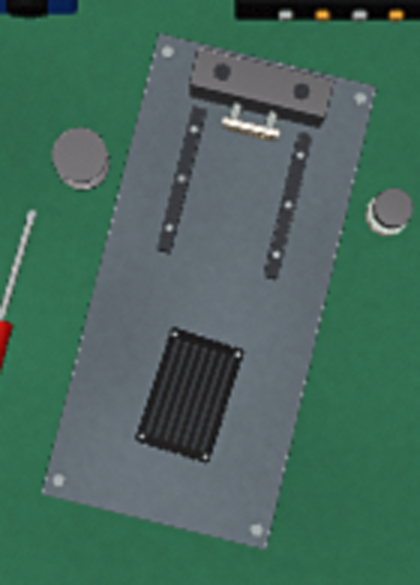

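Measured, and the plate and rails agree with each other. The dock origin is (0.615, -0.034) at -14.0°. The black module's centre is (0.4996, -0.0116) at -18.1°, which is dock x≈-117 mm, y≈-6 mm, turned -4°. The crop confirms the black finned box in front of the lane.

I'll move high to a point behind its rear face and set the fingers to a narrow two-point pusher.

Request:
jog_arm(rows="0.25 -0.769 -0.891 0 0 0 -0.113;0.25 -0.769 -0.891 0 0 0 -0.113;0.25 -0.769 -0.891 0 0 0 -0.113;0.25 -0.769 -0.891 0 0 0 -0.113;0.25 -0.769 -0.891 0 0 0 -0.113;0.25 -0.769 -0.891 0 0 0 -0.113;0.25 -0.769 -0.891 0 0 0 -0.113;0.25 -0.769 -0.891 0 0 0 -0.113;0.25 -0.769 -0.891 0 0 0 -0.113;0.25 -0.769 -0.891 0 0 0 -0.113;0.25 -0.769 -0.891 0 0 0 -0.113;0.25 -0.769 -0.891 0 0 0 -0.113;0.25 -0.769 -0.891 0 0 0 -0.113;0.25 -0.769 -0.891 0 0 0 -0.113;0.25 -0.769 -0.891 0 0 0 -0.113;0.25 -0.769 -0.891 0 0 0 -0.113;0.25 -0.769 -0.891 0 0 0 -0.113;0.25 -0.769 -0.891 0 0 0 -0.113;0.25 -0.769 -0.891 0 0 0 -0.113;0.25 -0.769 -0.891 0 0 0 -0.113")

```text
time_s: 2.62
position: [0.4235, 0.015, 0.2446]
tcp_rot: [[-0.951, 0.308, -0.0], [0.308, 0.951, 0.0], [0.0, 0.0, -1.0]]
force: [0.1, -1.0, 0.4]
opening: 0.252
grasp_force: 0.0
```

```bash
cat >> h.py <<'E'
O=np.array([615.,-34.]);A=-14.0
def todock(c,O=O,A=A):
    a=np.radians(A);d=np.asarray(c)-O
    return np.round([d[0]*np.cos(a)+d[1]*np.sin(a),-d[0]*np.sin(a)+d[1]*np.cos(a)],1)
E
python3 - <<'E'
from h import *
s=bot.read_state();p=capture("wrist")
im=p["pixels"].copy()
R=np.array([[np.cos(np.radians(-14)),-np.sin(np.radians(-14))],[np.sin(np.radians(-14)),np.cos(np.radians(-14))]])
for l,z in (("module",.051),("rail_left",.02),("rail_right",.02)):
    for r in outline_of(l,p)[:2]:
        q=rect(p,r["region"],z,s);print(l,round(r["conf"],2),q,todock(q[0]))
pts=[(0,42,20),(130,42,20),(0,-42,20),(130,-42,20),(-230,-100,6),(-230,100,6),(118,25,22),(118,-25,22)]
for x,y,z in pts:
    w=R@[x,y]+O;u=proj(p,[w[0]/1e3,w[1]/1e3,z/1e3],s)[0]
    cv2.circle(im,tuple(int(v) for v in u),3,(255,0,0),1)
cv2.imwrite("pics/w1.png",im[:,:,::-1])
E
```

```text
module 0.72 (array([494. ,  -8.5]), 113.1, 64.3, -17.88) [-123.6   -4.5]
module 0.63 (array([ 434.8, -249. ]), 94.2, 93.9, -2.58) [-122.8 -252.2]
rail_right 0.82 (array([624.2, -83.7]), 51.1, 13.8, -17.88) [ 21. -46.]
```

View pics/w1.png

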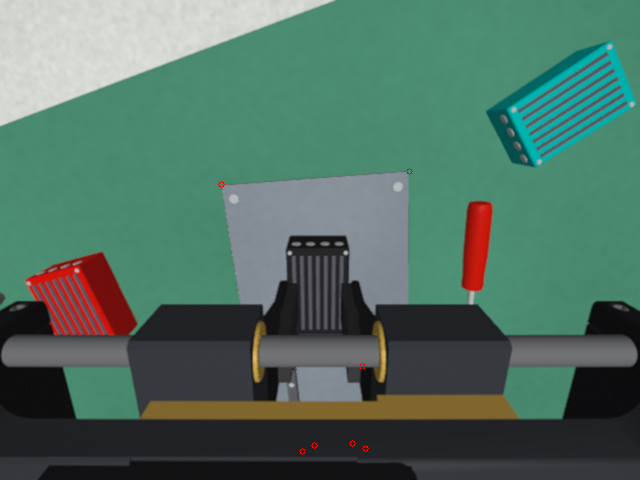

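The wrist view shows the black module's rear face at (318,243) between the fingertips. The predicted plate corners fall on the real ones at (221,184) and (409,171), so the dock pose is right. I'll descend to a TCP height of 50 mm, which puts the tips at 28 mm, above the rails.

Request:
jog_arm(rows="0.25 0 0 0.08 0 0 0;0.25 0 0 0.16 0 0 0;0.25 0 0 0.24 0 0 0;0.25 0 0 0.30 0 0 0;0.25 0 0 0.35 0 0 0;0.25 0 0 0.38 0 0 0;0.25 0 0 0.389 0 0 0;0.25 0 0 0.389 0 0 0;0.25 0 0 0.389 0 0 0;0.25 0 0 0.389 0 0 0")

```text
time_s: 3.65
position: [0.4249, 0.0135, 0.051]
tcp_rot: [[-0.951, 0.311, 0.002], [0.311, 0.951, -0.001], [-0.002, 0.0, -1.0]]
force: [-0.4, 0.9, -0.1]
opening: 0.248
grasp_force: 0.0
```

```bash
cat > look.py <<'E'
from h import *
s=bot.read_state();p=capture("top")
print("t",s["time_s"],"tcp dock",todock(s["position"][:2]*1000),"z",round(s["position"][2]*1e3,1),"yaw rel",round(float(np.degrees(np.arctan2(s["tcp_rot"][1,0],s["tcp_rot"][0,0])))+180-360*(s["tcp_rot"][1,0]>0)-A,2),"F",np.round(s["force"],1),"op",round(s["opening"],3))
g=cv2.cvtColor(p["pixels"],cv2.COLOR_RGB2GRAY)
for r in outline_of("module",p)[:4]:
    m=r["region"]
    if np.median(g[m])<60 :
        q=rect(p,m,.051);print(round(r["conf"],2),q,"dock",todock(q[0]),"yaw",round(q[3]-A,2))
import sys
if len(sys.argv)>1: cv2.imwrite(sys.argv[1],cv2.resize(p["pixels"][140:335,250:390,::-1],None,fx=3,fy=3,interpolation=cv2.INTER_CUBIC))
E
python3 look.py pics/t2.png
```

```text
t 3.65 tcp dock [-1.96e+02  1.00e-01] z 51.0 yaw rel -4.1 F [-0.4  0.9 -0.1] op 0.248
0.63 (array([503.2, -12.3]), 96.2, 66.0, -18.05) dock [-113.7   -6. ] yaw -4.05
```

Request:
jog_arm(rows="0.25 -0.016 0 0 0 0 0;0.25 -0.028 0 0 0 0 0;0.25 -0.036 0 0 0 0 0;0.25 -0.044 0 0 0 0 0;0.25 -0.050 0 0 0 0 -0.013;0.25 -0.056 0 0 0 0 -0.025;0.25 -0.062 0 0 0 0 -0.038;0.25 -0.068 0 0 0 0 -0.050;0.25 -0.074 0.001 0 0 0 -0.063;0.25 -0.080 0.001 0 0 0 -0.076;0.25 -0.086 0.001 0 0 0 -0.089;0.25 -0.092 0.002 0 0 0 -0.100;0.25 -0.098 0.002 0 0 0 -0.113;0.25 -0.104 0.003 0 0 0 -0.127;0.25 -0.110 0.003 0 0 0 -0.138;0.25 -0.116 0.004 0 0 0 -0.151;0.25 -0.118 0.004 0 0 0 -0.156;0.25 -0.118 0.004 0 0 0 -0.156;0.25 -0.118 0.004 0 0 0 -0.156")

```text
time_s: 5.33
position: [0.4801, -0.0028, 0.0499]
tcp_rot: [[-0.981, 0.193, -0.002], [0.193, 0.981, 0.0], [0.002, 0.0, -1.0]]
force: [-2.9, 0.2, 0.2]
opening: 0.25
grasp_force: 1.5
```

```bash
python3 look.py pics/t3.png
```

```text
t 5.3333 tcp dock [-138.4   -2.3] z 49.9 yaw rel 2.9 F [-2.9  0.2  0.2] op 0.25
0.63 (array([560.8, -18.8]), 64.6, 58.7, 78.04) dock [-56.3   1.6] yaw 92.04
```

View pics/t3.png

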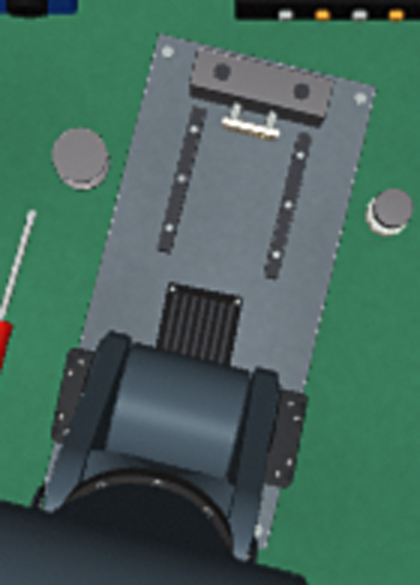

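The module now sits at about dock (-77, +1 mm), turned about +2.5°, and agrees with the tool's pose. Its nose corners in the crop are at (170,285) and (242,298), well inside the rail ends at (166,250) and (271,277). Next I'll push 50 mm while turning back to 0°.

Request:
jog_arm(rows="0.25 -0.006 0 0 0 0 0;0.25 -0.012 0 0 0 0 0;0.25 -0.018 0 0 0 0 0;0.25 -0.024 0 0 0 0 0;0.25 -0.030 0 0 0 0 0;0.25 -0.036 0 0 0 0 0;0.25 -0.042 0 0 0 0 0.002;0.25 -0.048 0 0 0 0 0.009;0.25 -0.054 0 0 0 0 0.015;0.25 -0.060 0 0 0 0 0.022;0.25 -0.066 0 0 0 0 0.029;0.25 -0.072 -0.001 0 0 0 0.035;0.25 -0.078 -0.001 0 0 0 0.042;0.25 -0.084 -0.001 0 0 0 0.048;0.25 -0.090 -0.001 0 0 0 0.055;0.25 -0.096 -0.001 0 0 0 0.062;0.25 -0.100 -0.002 0 0 0 0.066;0.25 -0.100 -0.002 0 0 0 0.066;0.25 -0.100 -0.002 0 0 0 0.066")

```text
time_s: 7.02
position: [0.531, -0.0139, 0.0503]
tcp_rot: [[-0.97, 0.243, 0.003], [0.243, 0.97, -0.001], [-0.003, -0.0, -1.0]]
force: [0.0, -1.0, -1.0]
opening: 0.249
grasp_force: 0.1
```

```bash
python3 look.py pics/t4.png
```

```text
t 7.0167 tcp dock [-86.3  -0.8] z 50.3 yaw rel -0.07 F [ 0. -1. -1.] op 0.249
0.83 (array([617. , -35.8]), 63.6, 41.6, 76.14) dock [ 2.4 -1.3] yaw 90.14
```

View pics/t4.png

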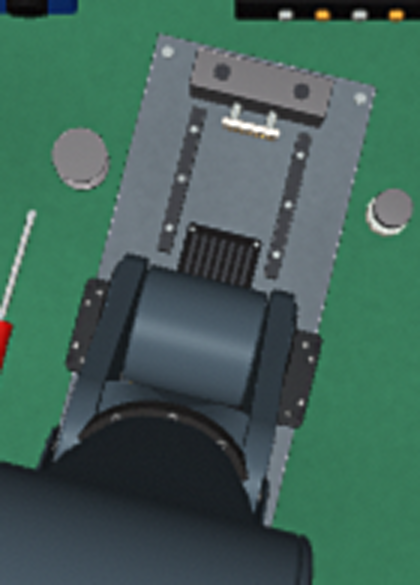

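The module is at dock (-27, -1.3 mm) and turned about 0°, with its nose 23 mm into the lane. In the crop the gaps to the two rails look even, with the nose corners at (192,227) and (258,243). I'll continue straight.

Request:
jog_arm(rows="0.25 -0.004 0 0 0 0 0;0.25 -0.010 0 0 0 0 0;0.25 -0.016 0 0 0 0 0;0.25 -0.023 0 0 0 0 0;0.25 -0.030 0.001 0 0 0 0;0.25 -0.037 0.001 0 0 0 0;0.25 -0.044 0.001 0 0 0 0;0.25 -0.051 0.001 0 0 0 0;0.25 -0.058 0.001 0 0 0 0;0.25 -0.065 0.001 0 0 0 0;0.25 -0.072 0.002 0 0 0 0;0.25 -0.079 0.002 0 0 0 0;0.25 -0.086 0.002 0 0 0 0;0.25 -0.093 0.002 0 0 0 0;0.25 -0.100 0.002 0 0 0 0;0.25 -0.107 0.002 0 0 0 0;0.25 -0.114 0.002 0 0 0 0;0.25 -0.120 0.002 0 0 0 0;0.25 -0.120 0.002 0 0 0 0;0.25 -0.120 0.002 0 0 0 0")

```text
time_s: 8.78
position: [0.5871, -0.0268, 0.05]
tcp_rot: [[-0.97, 0.243, -0.002], [0.243, 0.97, 0.001], [0.002, 0.0, -1.0]]
force: [-2.9, 1.5, 2.7]
opening: 0.251
grasp_force: 1.9
```

```bash
python3 look.py
```

```text
t 8.7833 tcp dock [-28.9   0.3] z 50.0 yaw rel -0.05 F [-2.9  1.5  2.7] op 0.251
0.72 (array([684. , -50.8]), 62.6, 21.3, 75.19) dock [71.   0.4] yaw 89.19
```

Request:
jog_arm(rows="0.25 -0.006 0 0 0 0 0;0.25 -0.012 0 0 0 0 0;0.25 -0.018 0 0 0 0 0;0.25 -0.024 0 0 0 0 0;0.25 -0.030 0 0 0 0 0;0.25 -0.036 0 0 0 0 0;0.25 -0.042 0 0 0 0 0;0.25 -0.048 0 0 0 0 0;0.25 -0.054 0 0 0 0 0;0.25 -0.060 0 0 0 0 0;0.25 -0.066 0 0 0 0 0;0.25 -0.071 0 0 0 0 0;0.25 -0.075 0 0 0 0 0;0.25 -0.079 0 0 0 0 0;0.25 -0.083 0 0 0 0 0;0.25 -0.087 0 0 0 0 0;0.25 -0.090 0 0 0 0 0;0.25 -0.092 0 0 0 0 0;0.25 -0.092 0 0 0 0 0;0.25 -0.092 0 0 0 0 0")

```text
time_s: 10.55
position: [0.6276, -0.037, 0.05]
tcp_rot: [[-0.97, 0.242, -0.012], [0.242, 0.97, 0.002], [0.012, -0.0, -1.0]]
force: [-10.9, 1.3, 7.0]
opening: 0.251
grasp_force: 5.6
```

```bash
python3 look.py pics/t5.png; python3 - <<'E'
from h import *
p=capture("scene");cv2.imwrite("pics/s5.png",cv2.resize(p["pixels"][215:335,220:370,::-1],None,fx=4,fy=4,interpolation=cv2.INTER_CUBIC))
a=cv2.imread("pics/t5.png")[0:420];b=cv2.imread("pics/s5.png")[:420,:380]
cv2.imwrite("pics/c5.png",np.hstack([a,b]))
E
```

```text
t 10.55 tcp dock [13.   0.2] z 50.0 yaw rel -0.03 F [-10.9   1.3   7. ] op 0.251
```

View pics/c5.png

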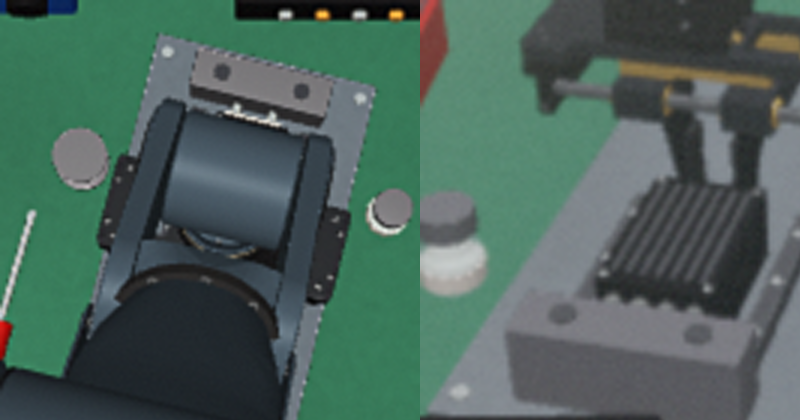

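The fingertips are pushing flush on the module's rear. The module is centred between the rails, and its nose hides the white plate. The TCP's travel suggests the plate is pressed about 6 mm, so I'll press on for more margin.

Request:
jog_arm(rows="0.25 -0.002 0 0 0 0 0;0.25 -0.004 0 0 0 0 0;0.25 -0.006 0 0 0 0 0;0.25 -0.008 0 0 0 0 0;0.25 -0.010 0 0 0 0 0;0.25 -0.012 0 0 0 0 0;0.25 -0.012 0 0 0 0 0;0.25 -0.012 0 0 0 0 0;0.25 -0.012 0 0 0 0 0;0.25 -0.012 0 0 0 0 0")

```text
time_s: 11.53
position: [0.6316, -0.0379, 0.05]
tcp_rot: [[-0.97, 0.242, -0.016], [0.242, 0.97, 0.003], [0.016, -0.001, -1.0]]
force: [-14.0, 3.3, 9.8]
opening: 0.25
grasp_force: 7.2
```

```bash
python3 look.py; python3 - <<'E'
from h import *
p=capture("scene")
a=np.radians(-14);Rr=np.array([[np.cos(a),-np.sin(a)],[np.sin(a),np.cos(a)]])
for r in outline_of("module",p)[:3]:
    m=r["region"]
    if np.median(cv2.cvtColor(p["pixels"],cv2.COLOR_RGB2GRAY)[m])<60: print(r["conf"],rect(p,m,.051))
im=cv2.resize(p["pixels"][235:315,230:340],None,fx=7,fy=7,interpolation=cv2.INTER_CUBIC)
for x,c in ((124,(255,0,0)),(128,(255,255,0)),(132,(0,255,0))):  # nose top corners if nose at x
    for y in (-32,32):
        w=Rr@[x,y]+O;u=proj(p,[w[0]/1e3,w[1]/1e3,.051])[0]
        cv2.circle(im,(int((u[0]-230+.5)*7),int((u[1]-235+.5)*7)),4,c,1)
cv2.imwrite("pics/s6.png",im[:,:,::-1])
E
```

```text
t 11.5333 tcp dock [17.1  0.2] z 50.0 yaw rel -0.02 F [-14.    3.3   9.8] op 0.25
```

View pics/s6.png

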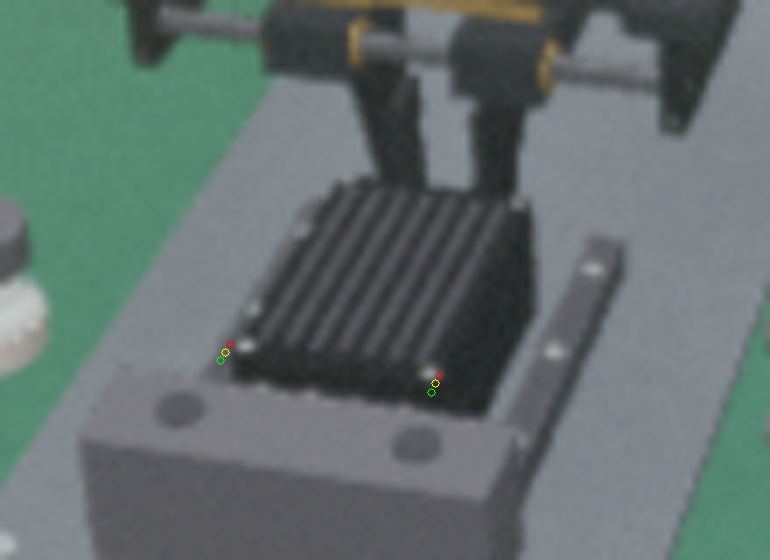

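The nose corners at (237,357) and (437,383) fit a nose position of about 127–128 mm, i.e. about 10 mm pressed. One last small press with a hold for margin, then I'll check it is at rest.

Request:
jog_arm(rows="0.25 -0.002 0 0 0 0 0;0.25 -0.004 0 0 0 0 0;0.25 -0.004 0 0 0 0 0;0.25 -0.004 0 0 0 0 0;0.25 -0.004 0 0 0 0 0;0.25 -0.004 0 0 0 0 0;0.25 -0.004 0 0 0 0 0;0.25 -0.004 0 0 0 0 0;0.25 -0.004 0 0 0 0 0;0.25 -0.004 0 0 0 0 0")

```text
time_s: 12.57
position: [0.6328, -0.0382, 0.05]
tcp_rot: [[-0.97, 0.242, -0.018], [0.242, 0.97, 0.004], [0.018, -0.001, -1.0]]
force: [-15.5, 2.5, 11.0]
opening: 0.25
grasp_force: 7.9
```

```bash
python3 look.py; python3 -c "
from h import *
s=bot.read_state();print(np.round(s['qvel'],2),s['grasp_force']);print(bot.hand_in())"
```

```text
t 12.5667 tcp dock [18.3  0.2] z 50.0 yaw rel -0.01 F [-15.5   2.5  11. ] op 0.25
[ 0.13  0.1   0.1  -0.03  0.06  0.01] 7.888796702027321
the job is handed in; nothing more can be done
None
```

I handed the job in at 12.6 s with the module held against the contact plate, pressed in an estimated 10–11 of its 14 mm (good to about 2 mm, worked out from the arm's position). By the last measurements it was under 1 mm off the lane's centre line and about 1° off its direction. I saw no sign of contact with either rail, but the verdict was not shown to me.

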